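Release a panel clamp by its hidden latch tab with a drift punch

TASK

The embossed panel is still clamped in the green fixture. Take the red-handled drift punch from its stand, push its rod down through the slot on top of the green housing, feel for the hidden latch tab and press it gently all the way down so that the red jaw lifts off the panel, without touching the jaw itself and without ever pressing hard on the housing or the tab. Then put the punch back upright in the hole it came from, fully seated, let go, and leave everything else where it is.

Things in the scene. Friction and masses are not known exactly. Their poses are not given: they have to be found in the camera images.
- drift: Drift punch, loose, 0.10 to 0.16 kg: steel rod 8 mm in diameter and 75 mm long, above it a red square handle 20 x 20 mm (sides along its x and y) and 70 mm long with a 4 mm steel cap. Origin at the tip of the rod, z along the punch up to the handle, so the handle runs from z = 75 to 145 mm. It stands in one of the stand's holes, its sides along the stand's, its shoulder (the underside of the handle) resting on the stand's top.
- stand: Fixed wooden punch stand 60 x 190 x 85 mm (x, y, z); origin at the centre of its underside. Three upright holes of 14 mm in diameter, 80 mm deep, with 1.5 mm chamfers, in a row along its y at y = -60, 0 and +60 mm. A fully seated drift has its tip 10 mm above the table.
- punch_blue: Shorter punch with a blue handle (20 x 20 x 70 mm) in another hole of the stand; rod 8 x 45 mm. Leave alone. Origin at its tip.
- punch_yellow: Shorter punch with a yellow handle (20 x 20 x 70 mm) in another hole of the stand; rod 8 x 45 mm. Leave alone. Origin at its tip.
- slot (a point): Centre of the slot's mouth on the housing's top face, 80 mm above the table; x across the slot, y along it, z up. The slot is 12 mm wide (x) and 62 mm long (y), with 2 mm chamfers. A brass tab hides below, 12 mm long in y and spanning the slot's width. Unknown: its centre, from -18 to +18 mm along y, and its top, 16 to 28 mm below this point.
- latch_box: Fixed green latch housing, 60 x 90 x 80 mm, origin under its centre, axes as the slot's. Its aluminium cover is 12 mm thick; below is a cavity 36 mm (x) by 60 mm or more (y), floor 60 mm below the top. Beside the tab a rod meets nothing until that floor. The bed with the panel (20 mm high) and the jaw lie on its +x side.
- latch_tab (a joint): How far the hidden tab has been pressed down, in m: 0 at rest, 0.010 at its firm stop. It takes about 7 N to move it, and it stays where it is left.
- jaw (a joint): Angle of the red clamp jaw (76 mm long, hinged on the housing's +x side, geared to the tab): 0 pressed on the panel, 0.65 rad lifted with the tab fully down.
- hammer: Hammer lying on the bench, leave alone. Origin on its underside.
- bottle: Clear water bottle, 64 mm in diameter, 190 mm tall, leave alone. Origin under its centre.
- jar: Amber jar, 70 mm in diameter, 70 mm tall, leave alone. Origin under its centre.
- tape: Roll of yellow tape, 90 mm in diameter, 24 mm tall, leave alone. Origin under its centre.
- bench_block: Steel bench block, 80 x 80 x 30 mm, leave alone. Origin under its centre.
- ear_defenders: Red ear defenders with a black band, about 170 mm, 72 mm tall, leave alone. Origin at bench height between the cups.
There are look-alikes about, which are no part of the job. Leave any turquoise or white look-alike of the drift alone.

How it is judged (in metres and radians):
On the way, in this order (a step that is already met when the one before it is completed fails the run):
1. the drift punch's rod is in the slot, its tip at least 13 mm below the housing's top (z of drift in the frame of slot below -0.013 m and horizontal distance between drift and slot below 0.034 m), for 0.05 s.
2. the hidden tab is pressed down at least 8 mm with the punch in the slot (value of joint latch_tab above 0.008 m and z of drift in the frame of slot below -0.02 m and horizontal distance between drift and slot below 0.034 m), for 0.1 s.
At the end, for the whole second after the job is handed in: The tab is down at least 8 mm and the jaw lifted by over 0.45 rad; the drift stands released and at rest, upright within 0.06 rad, fully seated in the hole it started in (tip within 6 mm of its starting place) (value of joint latch_tab above 0.008 m and value of joint jaw above 0.45 rad and distance of drift from where it was at the start of the episode below 0.006 m and angle between drift's own z axis and vertical below 0.06 rad and linear speed of drift below 0.02 m/s); the robot touches nothing.
It fails at once if the drift presses on the housing or its latch with more than 35 N (contact force between drift and latch_box above 35 N or contact force between drift and latch_tab above 35 N).
It fails at once if the robot or the punch touches the jaw (over 1 N) (contact force between any of the fingers, the arm, drift and jaw above 1 N).
It fails at once if another punch or a bystander is moved by more than 25 mm (distance of any of punch_blue, punch_yellow, hammer, bottle, jar, tape, bench_block, ear_defenders from where it was at the start of the episode above 0.025 m).
It also fails if it takes over 72 s, if anything falls off the work surface, if the arm or the gripper's body presses on something with over 40 N, if the wrist force passes 120 N, or if a joint passes its speed limit or range.

ROBOT

A 6-joint arm with a two-finger parallel gripper is mounted at the origin on the work surface. World frame = base frame: x ahead of the robot, y to its left, z up, the work surface at z = 0. Lengths are in m, angles in degrees, forces in N, time in s.
With the tool pointing down it reaches from about 0.4 to 0.825 m from the base axis. Payload 7 kg.
Tool frame: the origin (TCP) lies on the centre line of the jaws, within the pads' length; the fingertips stand 11 mm ahead of it and the grasp point (between the pads) lies 8 mm behind it; z points along the fingers, y is the line along which they close (so a half turn about z gives the same grasp; the last joint's range is limited). The gripper opens to 88 mm and grips with 3 to 60 N. Pads are 19 mm wide; open, the fingers measure 130 mm over their backs; the gripper's body (78 mm by 193 mm) begins 47 mm behind the grasp point.
Start: joints at [16.507, 20.546, 0.682, 0, -70.136, -16.507], TCP at [0.675, -0, 0.238] pointing down, gripper open.
Joint ranges: [-176.03, 176.03], [-82.01, 121.73], [-58.28, 71.71], [-173.87, 95.51], [-174.79, -0.11], [-173.66, 173.66]. Speed limits (degrees/s): [136.94, 136.94, 172.46, 180, 180, 180].

INTERFACE

Orientations are given as [roll, pitch, yaw] about the fixed x, y, z axes, in that order (R = Rz(yaw) Ry(pitch) Rx(roll)).
In Python, from plant import r, capture, camera_model, job gives the robot as it stands.
- The arm moves only by the tool drive_tool, never from a script. Its argument "increments" is a list that holds one entry, the list of rows, each a list of 5 numbers: the gripper's target within -1 to 1 (fully open at 1, half-way at 0, shut at -1), then the shift along the tool's x, y, z scaled (see below), then the turn about the tool's z scaled (see below). In form: [[[gripper, tx, ty, tz, roll], ...]]. A call has 1 to 5 rows; each row is the pose to reach, as a shift and turn from the pose commanded when the call began, along the tool's axes at that moment, turning the shorter way round; what a row does not reach only later rows make up. The controller multiplies each number of a shift by 120 mm and each number of a turn by 360 degrees. A row lasts 1/8 s, in which the tool goes at most 62.5 mm and 10.7 degrees, less where a joint would pass 70% of its speed; a pose out of reach is approached as far as the arm can. A call with a number of a shift or a turn outside -1 to 1 is refused whole. A call with a gripper value outside its range is refused whole. The fingers move at their own pace and stop on an object; "squeeze" is the grip in N (left out, the last holds). Time passes only in rows, so rows that repeat a pose let the fingers close. It gives the time, the measured TCP pose, the force, the opening and the grip force at its end, in the units of the state.
- r.get_state(): the state, without advancing time (a new reading comes with each control period).
- capture(name): name is "scene" or "side" or "wrist"; returns the picture (480x640x3 uint8, red, green, blue); there is no depth.
- camera_model(name): a dict with "camera_matrix" (3x3 intrinsics, pixels), "k1" (the pictures are not rectified: a ray, as slopes to the right and down, at radius r is drawn at 1 + k1 r^2 times it, then the intrinsics apply), "rvec" (rotation vector, rad) and "tvec" (3), from world to camera coordinates, as OpenCV has them. Camera axes: x right, y down, z forward; pixel columns grow to the right and rows downward; lengths in m; the calibration is good to about 2 mm. A picture is of the moment at which its call begins: read the wrist's pose just before it. camera_model takes no time and is no camera call; for the wrist camera it gives the pose at the moment of the call.
- job.close_job(): hands the job in; it is judged then, once.
The state is a dict: "time_s": time; "joints": joint angles; "qd": joint speeds; "joint_torque": joint torques, N m; "tcp_pos": TCP position; "eef_rot": TCP orientation; "contact_force": force on the tool from outside, world axes, zero at the start; "moment": the same for the moment, N m; "gripper_width": finger opening in m; "gripper_force": force on a finger pad.
Only numpy, scipy, OpenCV 4.12 (cv2) and the standard library are available. Lean on these libraries where they do the work, as an engineer would, in place of code of your own. Each camera call takes 0.05 s, during which the arm holds its last target. There are 200 camera calls.

## Working session

There is one attempt and no reset: what is moved stays moved. The work goes in short steps, Python scripts to look and compute and a tool call to move; the robot and the scene stay as the last step left them, time stands still between calls to the robot, and variables do not carry over. Pictures are saved under pics/ and viewed, at most 10 in all, crops included, and the job is handed in when it is done.

Besides the shell and the picture viewer there is one more tool, called after "Request:" as name(argument=value, ...), one argument or row to a line, values as JSON. drive_tool: Moves the arm, as the interface text tells. Its arguments: {"type":"object","properties":{"increments":{"type":"array"},"squeeze":{"type":"number"}},"required":["increments"]}

```bash
ls; mkdir -p pics; python3 - <<'E'
from plant import r,capture,camera_model
import cv2
s=r.get_state();print(s['time_s'],s['tcp_pos'],s['eef_rot'],s['contact_force'],s['gripper_width'])
for n in ("scene","side"):
    cv2.imwrite(f"pics/{n}0.png",cv2.cvtColor(capture(n),cv2.COLOR_RGB2BGR));print(camera_model(n))
E
```

```text
pics
0.0 [ 6.74517619e-01 -4.41630673e-05  2.36651641e-01] [ 1.79905954e+02 -7.37905597e-03 -9.00077046e+01] [-0.64017476 -0.19336724  0.43325731] 0.08740668059960989
{'camera_matrix': array([[578.5105226 ,   0.        , 316.06820276],
       [  0.        , 578.5105226 , 243.72898507],
       [  0.        ,   0.        ,   1.        ]]), 'k1': -0.03881558184333375, 'rvec': array([ 2.37706376,  1.14653219, -0.29688567]), 'tvec': array([-0.30245443, -0.28261751,  1.68008859])}
{'camera_matrix': array([[555.07583562,   0.        , 311.04512277],
       [  0.        , 555.07583562, 234.53623664],
       [  0.        ,   0.        ,   1.        ]]), 'k1': -0.12200867097307153, 'rvec': array([ 2.13199056, -0.29168778,  0.18807217]), 'tvec': array([-0.45617563,  0.13399447,  1.53635744])}
```

View pics/scene0.png

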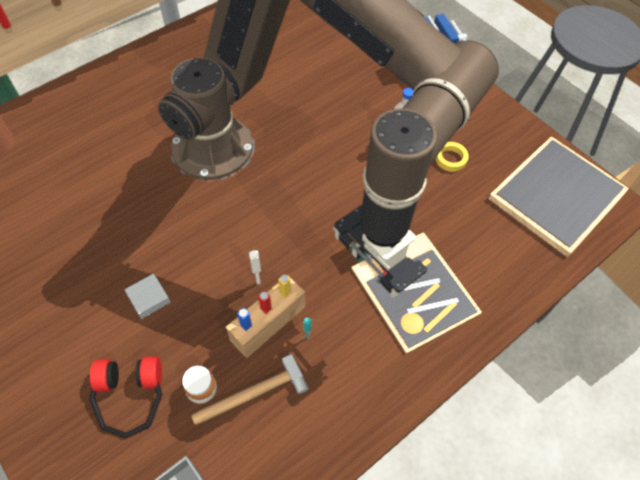

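View pics/side0.png

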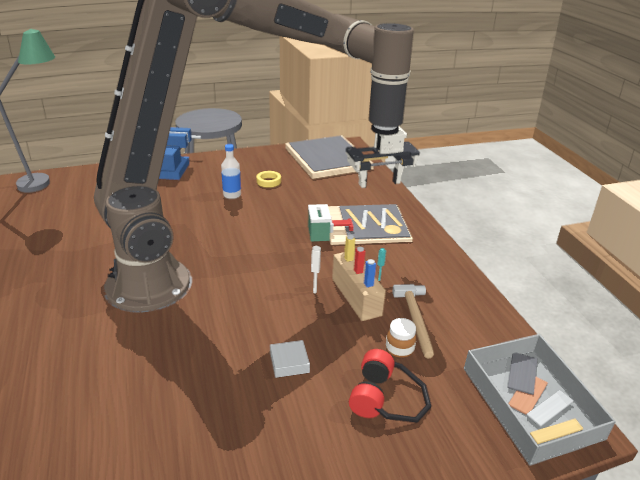

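The scene view shows the stand with blue (244,319), red (265,301) and yellow (284,285). A white look-alike is at (256,265) and a turquoise one at (307,327). The side view shows the red punch at (360,260) and the green housing with its slot at (320,215). The drift is the red one in the stand's middle hole. I'll confirm that in an enlarged crop.

```bash
cat > h.py <<'E'
import numpy as np,cv2
from plant import r,capture,camera_model
def ray(m,u,v):
    K=m['camera_matrix'];d=np.array([m['k1'],0,0,0,0.])
    p=cv2.undistortPoints(np.array([[[u,v]]],float),K,d)[0,0]
    R=cv2.Rodrigues(m['rvec'])[0];return -R.T@m['tvec'],R.T@np.array([p[0],p[1],1])
def onz(m,u,v,z):
    c,d=ray(m,u,v);return c+d*(z-c[2])/d[2]
def proj(m,P):
    return cv2.projectPoints(np.array(P,float).reshape(-1,3),m['rvec'],m['tvec'],m['camera_matrix'],np.array([m['k1'],0,0,0,0.]))[0][:,0]
def tri(obs):
    A=np.zeros((3,3));b=np.zeros(3)
    for m,u,v in obs:
        c,d=ray(m,u,v);d/=np.linalg.norm(d);M=np.eye(3)-np.outer(d,d);A+=M;b+=M@c
    return np.linalg.solve(A,b)
def save(n,im): cv2.imwrite(f"pics/{n}.png",cv2.cvtColor(im,cv2.COLOR_RGB2BGR))
E
python3 - <<'E'
from h import *
a=cv2.imread('pics/side0.png')[190:330,290:430]
b=cv2.imread('pics/scene0.png')[240:360,210:330]
cv2.imwrite('pics/crop.png',np.hstack([cv2.resize(a,(400,400),interpolation=2),cv2.resize(b,(400,400),interpolation=2)]))
mw=camera_model('wrist');save('w0',capture('wrist'));np.save('w0.npy',mw,allow_pickle=True)
print(mw)
sc,sd=camera_model('scene'),camera_model('side')
print('red',onz(sc,264,294,.159)); print('slot',onz(sd,320,213,.08))
E
```

```text
{'camera_matrix': array([[403.1091321 ,   0.        , 321.53838737],
       [  0.        , 403.1091321 , 234.92353316],
       [  0.        ,   0.        ,   1.        ]]), 'k1': 0.010632445022945258, 'rvec': array([9.61660119e-04, 3.11118564e+00, 4.19380356e-01]), 'tvec': array([ 0.67395471, -0.03298155,  0.38979641])}
red [ 0.54477436 -0.19770126  0.159     ]
slot [0.53616742 0.11601449 0.08      ]
```

View pics/crop.png

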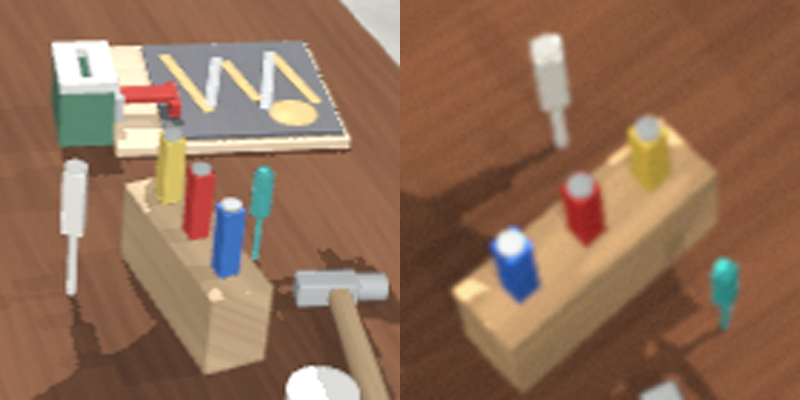

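View pics/w0.png

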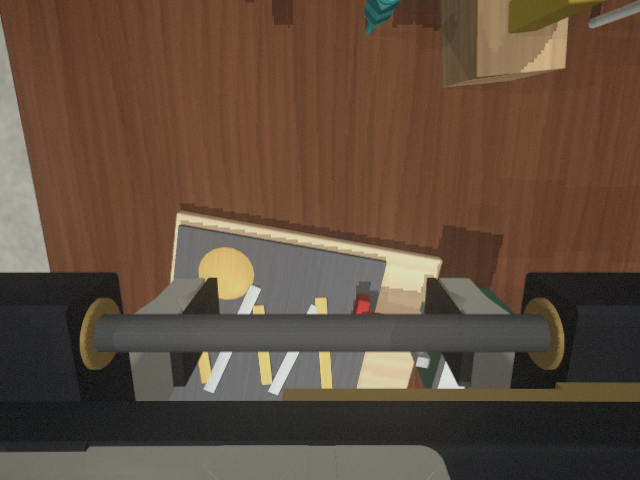

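The crop confirms it: the red square handle in the stand's middle hole is the drift. The white and turquoise ones stand outside the stand.

```bash
python3 - <<'E'
from h import *
sc,sd=camera_model('scene'),camera_model('side')
S={'b':(243.6,312.9),'r':(264,295.5),'y':(284.4,278.4)};D={'b':(370.5,261.4),'r':(360,248.8),'y':(350.6,235.9)}
P={k:tri([(sc,*S[k]),(sd,*D[k])]) for k in S}
print(P); d=P['y']-P['b'];print('stand y dir',np.degrees(np.arctan2(d[1],d[0])),np.linalg.norm(d))
f=lambda x,y:onz(sd,290+x/2.857,190+y/2.857,.08)
for q in [(53,42),(103,40),(118,88),(57,93),(84,63),(80,50),(88,76)]: print(q,f(*q).round(4))
print('bottle top',onz(sd,229,148,.19),'tape',onz(sd,268,180,.024))
print('white',onz(sc,255,252,.1),onz(sd,290+75/2.857,190+165/2.857,.1),'turq',onz(sc,307,320,.1),onz(sd,290+262/2.857,190+172/2.857,.1))
m=camera_model('wrist');R=cv2.Rodrigues(m['rvec'])[0];print('cam',-R.T@m['tvec'],R)
E
```

```text
{'b': array([ 0.55135234, -0.25750395,  0.15299686]), 'r': array([ 0.54525852, -0.19853331,  0.1530885 ]), 'y': array([ 0.54064875, -0.13873235,  0.15577999])}
stand y dir 95.14953816485064 0.11928539297881205
(53, 42) [0.516  0.1742 0.08  ]
(103, 40) [0.5713 0.1649 0.08  ]
(118, 88) [0.5559 0.0634 0.08  ]
(57, 93) [0.4904 0.0697 0.08  ]
(84, 63) [0.5361 0.122  0.08  ]
(80, 50) [0.54   0.1499 0.08  ]
(88, 76) [0.5322 0.0948 0.08  ]
bottle top [0.30796548 0.4223498  0.19      ] tape [0.45050578 0.47706673 0.024     ]
white [ 0.4160949  -0.13526204  0.1       ] [ 0.46117083 -0.09172172  0.1       ] turq [ 0.6316774 -0.1463568  0.1      ] [ 0.6316846 -0.1480866  0.1      ]
cam [ 0.67486389 -0.07161502  0.38316716] [[-9.99997734e-01  2.83569328e-04  2.10977789e-03]
 [ 8.32096751e-04  9.64305843e-01  2.64789629e-01]
 [-1.95938493e-03  2.64790785e-01 -9.64303895e-01]]
```

Request:
drive_tool(
  increments=[
    [[1, -0.92, 0.58, 0, 0], [1, -0.92, 0.58, 0, 0], [1, -0.92, 0.58, 0, 0], [1, -0.92, 0.58, 0, 0]],
  ],
)

```text
time_s: 0.65
tcp_pos: [0.6052, 0.1109, 0.2377]
eef_rot: [-180.0, -0.0, -89.9]
contact_force: [0.6, -1.5, -0.9]
gripper_width: 0.0875
gripper_force: 0.0
```

Request:
drive_tool(
  increments=[
    [[1, -0.92, 0.58, 0, 0], [1, -0.92, 0.58, 0, 0], [1, -0.92, 0.58, 0, 0], [1, -0.92, 0.58, 0, 0]],
  ],
)

```text
time_s: 1.15
tcp_pos: [0.5363, 0.2204, 0.2374]
eef_rot: [180.0, -0.0, -90.0]
contact_force: [0.3, -0.6, 0.2]
gripper_width: 0.0876
gripper_force: 0.0
```

```bash
python3 - <<'E'
from h import *
m=camera_model('wrist');im=capture('wrist');save('w1',im);print(r.get_state()['tcp_pos'])
np.save('w1.npy',m,allow_pickle=True)
u,v=proj(m,[[.535,.121,.08]])[0];print(u,v)
sc=capture('scene');save('s1',sc)
u,v=int(u),int(v);y0=max(v-100,0);x0=u-100
save('w1c',cv2.resize(im[y0:y0+200,x0:x0+200],(600,600),interpolation=cv2.INTER_CUBIC));print(x0,y0)
E
```

```text
[0.53648885 0.21987714 0.23736416]
322.99525606600923 83.35409904899143
222 0
```

View pics/w1c.png

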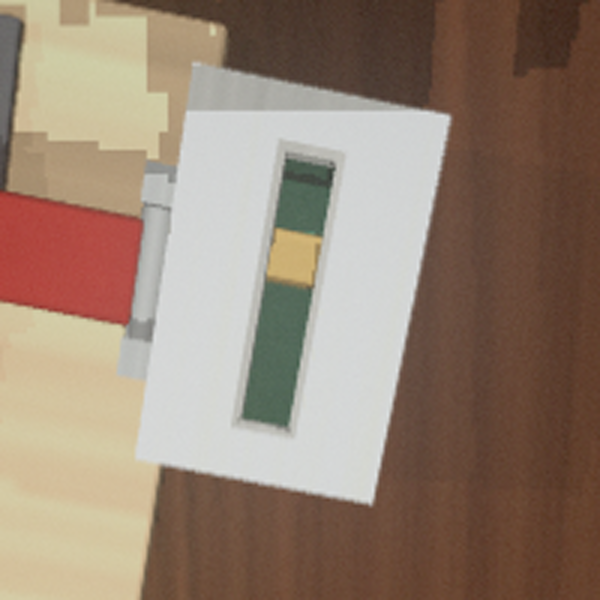

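The wrist crop shows the slot's chamfer corners at about (280,142), (346,152), (298,436) and (232,427). The brass tab is visible inside at about (294,259). The jaw is on the left, which is the +x side.

```bash
python3 - <<'E'
from h import *
m=np.load('w1.npy',allow_pickle=True).item()
g=lambda x,y,z=.08:onz(m,222+x/3-.33,y/3-.33,z)
C=[g(*q) for q in [(280,142),(346,152),(298,436),(232,427)]]
c=np.mean(C,0);d=(C[0]+C[1]-C[2]-C[3])/2
print('slot',c,np.linalg.norm(d),np.linalg.norm(C[0]-C[1]),'yaw of line',np.degrees(np.arctan2(d[1],d[0])))
H=[g(*q) for q in [(450,115),(372,504)]];e=H[0]-H[1];print('edge',np.degrees(np.arctan2(e[1],e[0])),np.linalg.norm(e))
u=-d/np.linalg.norm(d)
for z in (.064,.058,.052):
  t=g(294,259,z);print('tab',t,'along +y',(t-c)@u, 'len',np.linalg.norm(g(296,233,z)-g(292,284,z)),'jaw rel')
E
```

```text
slot [0.5387188  0.13049419 0.08      ] 0.06501114073389438 0.01537958605345628 yaw of line -100.25823283745645
edge -100.5531856827939 0.08980770741076172
tab [0.53740918 0.12138599 0.064     ] along +y -0.009195827564609124 len 0.011946852907685135 jaw rel
tab [0.53742961 0.12087089 0.058     ] along +y -0.009699054999088037 len 0.012171009538093703 jaw rel
tab [0.53745004 0.12035579 0.052     ] along +y -0.010202282433566945 len 0.012395166168502243 jaw rel
```

Request:
drive_tool(
  increments=[
    [[1, 0.95, 0, 0, 0], [1, 0.95, 0, 0, 0], [1, 0.95, 0, 0, 0]],
  ],
)

```text
time_s: 1.62
tcp_pos: [0.5359, 0.1025, 0.2377]
eef_rot: [180.0, -0.0, -90.3]
contact_force: [0.2, -0.1, -0.2]
gripper_width: 0.0874
gripper_force: 0.0
```

Request:
drive_tool(
  increments=[
    [[1, 0.95, 0, 0, 0], [1, 0.95, 0, 0, 0], [1, 0.95, 0, 0, 0]],
  ],
)

```text
time_s: 2.0
tcp_pos: [0.5358, -0.0107, 0.2375]
eef_rot: [180.0, -0.0, -90.3]
contact_force: [-0.3, 0.3, 0.4]
gripper_width: 0.0876
gripper_force: 0.0
```

Request:
drive_tool(
  increments=[
    [[1, 0.75, -0.08, 0, 0.014], [1, 0.75, -0.08, 0, 0.014], [1, 0.75, -0.08, 0, 0.014], [1, 0.75, -0.08, 0, 0.014]],
  ],
)

```text
time_s: 2.5
tcp_pos: [0.5456, -0.097, 0.2374]
eef_rot: [180.0, 0.0, -95.1]
contact_force: [0.4, 0.3, 0.1]
gripper_width: 0.0877
gripper_force: 0.0
```

```bash
python3 - <<'E'
from h import *
s=r.get_state();m=camera_model('wrist');im=capture('wrist');print(s['tcp_pos'],s['eef_rot'])
np.save('w2.npy',m,allow_pickle=True)
P=proj(m,[[.545,-.199,.159],[.545,-.199,.085]]);print(P)
save('w2',im);u,v=P.mean(0).astype(int);y0=max(v-120,0);x0=u-120
save('w2c',cv2.resize(im[y0:y0+240,x0:x0+240],(600,600),interpolation=cv2.INTER_CUBIC));print(x0,y0)
E
```

```text
[ 0.54559543 -0.09703099  0.23736604] [ 1.79988103e+02  3.13377637e-03 -9.50780721e+01]
[[304.89444139  63.73876274]
 [309.0305152   79.1354774 ]]
186 0
```

View pics/w2c.png

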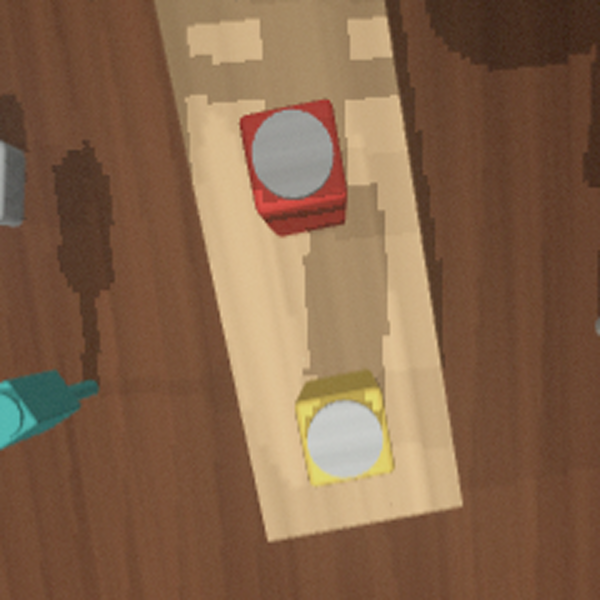

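The crop shows the red cap at (292,153) and the yellow cap at (345,439). The stand is tilted about 10° in the tool frame, so I turned the wrong way.

```bash
python3 - <<'E'
from h import *
m=np.load('w2.npy',allow_pickle=True).item()
g=lambda x,y,z:onz(m,186+x/2.5-.3,y/2.5-.3,z)
a=g(292,153,.159);b=g(345,439,.159);print(a,b,np.linalg.norm(b-a),np.degrees(np.arctan2(*(a-b)[1::-1])))
for e in [((155,0),(268,541)),((387,18),(462,505))]:
  p,q=[g(*k,.085) for k in e];print('edge',np.degrees(np.arctan2(*(p-q)[1::-1])))
for e in [((240,117),(258,210)),((332,100),(346,195))]:
  p,q=[g(*k,.155) for k in e];print(p,q)
E
```

```text
[ 0.54609447 -0.20045703  0.159     ] [ 0.5403334  -0.14096513  0.159     ] 0.059770194486057714 -84.46884125079723
edge -84.62693382009
edge -84.61585431447189
[ 0.55628755 -0.2088623   0.155     ] [ 0.55456812 -0.19050634  0.155     ]
[ 0.53692799 -0.21038552  0.155     ] [ 0.5356376  -0.19182226  0.155     ]
```

Request:
drive_tool(
  increments=[
    [[0.2, 0.855, -0.079, 0, -0.029], [0.2, 0.855, -0.079, 0, -0.029], [0.2, 0.855, -0.079, 0, -0.029], [0.2, 0.855, -0.079, 0, -0.029]],
  ],
)

```text
time_s: 3.05
tcp_pos: [0.5459, -0.1995, 0.2375]
eef_rot: [180.0, 0.0, -84.6]
contact_force: [-0.0, 0.0, 0.0]
gripper_width: 0.0551
gripper_force: 0.0
```

```bash
python3 - <<'E'
from h import *
s=r.get_state();y=np.radians(s['eef_rot'][2]);print(s['tcp_pos'],s['eef_rot'],s['gripper_width'])
d=np.array([.5459,-.2000])-s['tcp_pos'][:2];tx=np.array([np.cos(y),np.sin(y)]);ty=np.array([np.sin(y),-np.cos(y)])
print('tool mm',d@tx*1e3,d@ty*1e3)
E
```

```text
[ 0.54591618 -0.19953848  0.23747334] [ 1.79996257e+02  1.16614811e-02 -8.45976423e+01] 0.05510829697706238
tool mm 0.4579460947515403 0.059559548290361586
```

Request:
drive_tool(
  increments=[
    [[0.2, 0.004, 0, 0.4, 0], [0.2, 0.004, 0, 0.7, 0], [0.2, 0.004, 0, 0.96, 0], [0.2, 0.004, 0, 0.96, 0]],
  ],
)

```text
time_s: 3.55
tcp_pos: [0.5446, -0.1992, 0.1204]
eef_rot: [179.7, 0.1, -84.5]
contact_force: [0.0, -0.1, 0.8]
gripper_width: 0.0527
gripper_force: 0.0
```

Request:
drive_tool(
  increments=[
    [[-1, 0, 0, 0, 0], [-1, 0, 0, 0, 0], [-1, 0, 0, 0, 0], [-1, 0, 0, 0, 0], [-1, 0, 0, 0, 0]],
  ],
  squeeze=45,
)

```text
time_s: 4.18
tcp_pos: [0.5461, -0.2008, 0.123]
eef_rot: [-179.9, -0.0, -84.6]
contact_force: [-0.2, 2.1, 5.5]
gripper_width: 0.0197
gripper_force: 45.0
```

Request:
drive_tool(
  increments=[
    [[-1, 0, 0, -0.1, 0], [-1, 0, 0, -0.3, 0], [-1, 0, 0, -0.5, 0], [-1, 0, 0, -0.7, 0], [-1, 0, 0, -0.9, 0]],
  ],
)

```text
time_s: 4.8
tcp_pos: [0.5456, -0.2008, 0.2316]
eef_rot: [180.0, 0.0, -84.6]
contact_force: [0.3, 1.0, -1.8]
gripper_width: 0.0193
gripper_force: 45.0
```

Request:
drive_tool(
  increments=[
    [[-1, 0, 0, 0, 0], [-1, 0, 0, 0, 0]],
  ],
)

```text
time_s: 5.05
tcp_pos: [0.5453, -0.2006, 0.2298]
eef_rot: [180.0, 0.0, -84.6]
contact_force: [-0.4, -0.0, -1.5]
gripper_width: 0.0199
gripper_force: 45.0
```

The carried tip is at z≈0.117, which is below the yellow cap at 0.159, so I lift further before crossing.

Request:
drive_tool(
  increments=[
    [[-1, 0, 0, -0.3, 0], [-1, 0, 0, -0.6, 0], [-1, 0, 0, -0.6, 0], [-1, 0, 0, -0.6, 0]],
  ],
)

```text
time_s: 5.55
tcp_pos: [0.5452, -0.2005, 0.3009]
eef_rot: [179.9, 0.1, -84.6]
contact_force: [-0.3, 0.1, 0.1]
gripper_width: 0.0194
gripper_force: 45.0
```

Request:
drive_tool(
  increments=[
    [[-1, -0.3, -0.02, 0, 0], [-1, -0.6, -0.04, 0, 0], [-1, -0.89, -0.062, 0, 0], [-1, -0.89, -0.062, 0, 0]],
  ],
)

```text
time_s: 6.05
tcp_pos: [0.5425, -0.0919, 0.3008]
eef_rot: [179.9, 0.0, -84.5]
contact_force: [0.5, -0.6, -1.0]
gripper_width: 0.0201
gripper_force: 45.0
```

Request:
drive_tool(
  increments=[
    [[-1, -0.4, -0.02, 0, 0], [-1, -0.8, -0.04, 0, 0], [-1, -0.89, -0.062, 0, 0]],
  ],
)

```text
time_s: 6.42
tcp_pos: [0.54, 0.0148, 0.3011]
eef_rot: [179.9, -0.0, -84.5]
contact_force: [0.1, -0.2, -0.3]
gripper_width: 0.0199
gripper_force: 45.0
```

Request:
drive_tool(
  increments=[
    [[-1, -0.4, -0.02, 0, 0.02], [-1, -0.8, -0.06, 0, 0.0435], [-1, -0.89, -0.062, 0, 0.0435], [-1, -0.89, -0.062, 0, 0.0435], [-1, -0.89, -0.062, 0, 0.0435]],
  ],
)

```text
time_s: 7.05
tcp_pos: [0.5379, 0.1191, 0.302]
eef_rot: [180.0, -0.0, -100.3]
contact_force: [0.2, -0.3, -1.0]
gripper_width: 0.0197
gripper_force: 45.0
```

Request:
drive_tool(
  increments=[
    [[-1, 0, 0, 0.3, 0], [-1, 0, 0, 0.6, 0], [-1, 0, 0, 0.65, 0], [-1, 0, 0, 0.65, 0]],
  ],
)

```text
time_s: 7.55
tcp_pos: [0.5385, 0.1197, 0.2251]
eef_rot: [-180.0, -0.0, -100.3]
contact_force: [1.2, 0.5, -0.9]
gripper_width: 0.0196
gripper_force: 45.0
```

```bash
python3 - <<'E'
from h import *
s=r.get_state();print(s['tcp_pos'],s['eef_rot'],s['contact_force'])
t=np.array(s['tcp_pos']);tip=t-[0,0,.113]
out=[]
for n in('side','wrist','scene'):
  m=camera_model(n);im=capture(n);P=proj(m,[tip,[.5387,.1305,.08]]);print(n,P)
  u,v=P.mean(0);h=40 if n!='wrist' else 90
  u0=int(np.clip(u-h,0,640-2*h));v0=int(np.clip(v-h,0,480-2*h));print(u0,v0,h)
  save(n+'3',im);out.append(cv2.resize(im[v0:v0+2*h,u0:u0+2*h],(400,400),interpolation=2))
save('c3',np.hstack(out[:2]))
save('c3s',out[2])
E
```

```text
[0.53845396 0.11969109 0.22514912] [-1.79964419e+02 -1.44424619e-02 -1.00282641e+02] [ 1.20214539  0.52062932 -0.85117449]
side [[320.67573445 203.3138965 ]
 [319.41622136 210.59319689]]
280 166 40
wrist [[322.06138512 234.53321538]
 [324.28674464 236.92147027]]
233 145 90
scene [[368.9111582  227.53804338]
 [371.04386194 232.19862742]]
329 189 40
```

View pics/c3.png

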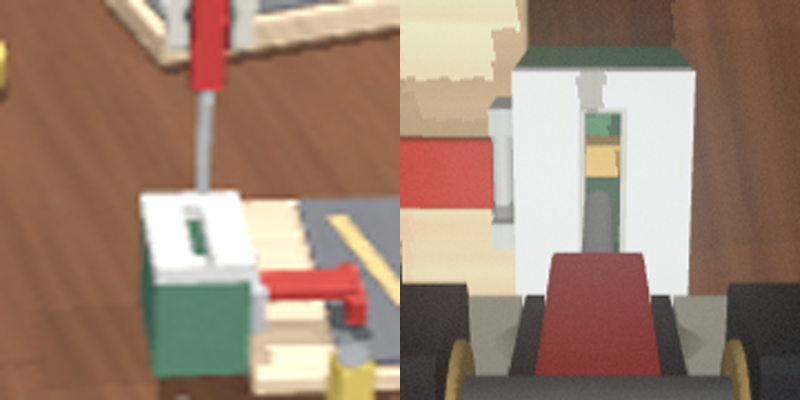

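The side view shows the rod over the slot's near end. The wrist view shows the rod tip at crop x≈597, with the slot spanning about 582–626. I'll quantify the offset.

```bash
python3 - <<'E'
from h import *
im=cv2.cvtColor(cv2.imread('pics/wrist3.png'),cv2.COLOR_BGR2GRAY).astype(int)
for v in (205,215,226,236,242): print(v,list(im[v,308:342]))
m=camera_model('wrist');y=np.radians(-100.28);X=np.array([-np.sin(y),np.cos(y),0]);Y=np.array([-np.cos(y),-np.sin(y),0])
s=np.array([.5387,.1305,.08])
for v in (205,226):
  for u in (315,325,335): p=onz(m,u,v,.08);print(v,u,((p-s)@X*1e3).round(2),((p-s)@Y*1e3).round(2))
t=np.array([.53845,.11969,.112]);print('tcp',(t-s)@X,(t-s)@Y)
for u in(315,325):
  for v in (236,242):print(u,v,((onz(m,u,v,.114)-s)@X*1e3).round(2))
E
```

```text
205 [np.int64(237), np.int64(236), np.int64(236), np.int64(236), np.int64(236), np.int64(225), np.int64(212), np.int64(212), np.int64(158), np.int64(136), np.int64(141), np.int64(142), np.int64(142), np.int64(140), np.int64(140), np.int64(142), np.int64(145), np.int64(142), np.int64(144), np.int64(118), np.int64(118), np.int64(118), np.int64(116), np.int64(119), np.int64(177), np.int64(213), np.int64(214), np.int64(230), np.int64(236), np.int64(236), np.int64(237), np.int64(236), np.int64(236), np.int64(237)]
215 [np.int64(237), np.int64(236), np.int64(237), np.int64(236), np.int64(236), np.int64(225), np.int64(213), np.int64(211), np.int64(190), np.int64(201), np.int64(201), np.int64(201), np.int64(201), np.int64(200), np.int64(201), np.int64(202), np.int64(201), np.int64(201), np.int64(200), np.int64(200), np.int64(201), np.int64(199), np.int64(159), np.int64(155), np.int64(197), np.int64(215), np.int64(215), np.int64(236), np.int64(236), np.int64(236), np.int64(237), np.int64(236), np.int64(236), np.int64(236)]
226 [np.int64(237), np.int64(236), np.int64(236), np.int64(237), np.in
[... 995 characters left out ...]
np.int64(237), np.int64(237), np.int64(236), np.int64(225), np.int64(212), np.int64(178), np.int64(127), np.int64(127), np.int64(130), np.int64(132), np.int64(132), np.int64(134), np.int64(135), np.int64(135), np.int64(135), np.int64(130), np.int64(131), np.int64(127), np.int64(115), np.int64(117), np.int64(115), np.int64(123), np.int64(213), np.int64(214), np.int64(219), np.int64(236), np.int64(236), np.int64(236), np.int64(237), np.int64(236), np.int64(236), np.int64(236)]
205 315 6.88 -23.87
205 325 -0.49 -23.88
205 335 -7.85 -23.88
226 315 6.95 -7.92
226 325 -0.52 -7.92
226 335 -8.0 -7.92
tcp 0.0016831523861773748 -0.010681085995576732
315 236 6.36
315 242 6.38
325 236 -0.29
325 242 -0.3
```

The rod sits about 1.8 mm to the +x side of the slot's centre line. I'll correct that and go down in stages.

Request:
drive_tool(
  increments=[
    [[-1, -0.007, 0.015, 0, 0], [-1, -0.007, 0.015, 0.1, 0], [-1, -0.007, 0.015, 0.2, 0], [-1, -0.007, 0.015, 0.25, 0], [-1, -0.007, 0.015, 0.25, 0]],
  ],
)

```text
time_s: 8.32
tcp_pos: [0.536, 0.1213, 0.1935]
eef_rot: [179.9, -0.1, -100.3]
contact_force: [-0.0, -0.8, -0.6]
gripper_width: 0.0195
gripper_force: 45.0
```

Request:
drive_tool(
  increments=[
    [[-1, 0, 0, 0.02, 0], [-1, 0, 0, 0.04, 0], [-1, 0, 0, 0.06, 0]],
  ],
)

```text
time_s: 8.7
tcp_pos: [0.5364, 0.1215, 0.1872]
eef_rot: [-180.0, 0.0, -100.3]
contact_force: [-0.6, -0.0, -0.8]
gripper_width: 0.0195
gripper_force: 45.0
```

Request:
drive_tool(
  increments=[
    [[-1, 0, 0, 0.025, 0], [-1, 0, 0, 0.05, 0], [-1, 0, 0, 0.05, 0]],
  ],
)

```text
time_s: 9.07
tcp_pos: [0.5362, 0.1214, 0.1809]
eef_rot: [180.0, -0.0, -100.3]
contact_force: [-1.1, 0.4, -0.8]
gripper_width: 0.0197
gripper_force: 45.0
```

Request:
drive_tool(
  increments=[
    [[-1, 0, 0, 0.015, 0], [-1, 0, 0, 0.03, 0], [-1, 0, 0, 0.03, 0]],
  ],
)

```text
time_s: 9.45
tcp_pos: [0.5362, 0.1214, 0.1774]
eef_rot: [180.0, -0.0, -100.3]
contact_force: [-0.6, -0.4, -1.0]
gripper_width: 0.0199
gripper_force: 45.0
```

Request:
drive_tool(
  increments=[
    [[-1, 0, 0, 0.01, 0], [-1, 0, 0, 0.02, 0], [-1, 0, 0, 0.02, 0]],
  ],
)

```text
time_s: 9.82
tcp_pos: [0.5362, 0.1215, 0.175]
eef_rot: [180.0, -0.0, -100.3]
contact_force: [0.4, 0.2, -1.1]
gripper_width: 0.0199
gripper_force: 45.0
```

Request:
drive_tool(
  increments=[
    [[-1, 0, 0, 0.01, 0], [-1, 0, 0, 0.02, 0], [-1, 0, 0, 0.02, 0]],
  ],
)

```text
time_s: 10.2
tcp_pos: [0.5362, 0.1214, 0.1726]
eef_rot: [180.0, -0.0, -100.3]
contact_force: [0.0, 0.3, -0.8]
gripper_width: 0.0196
gripper_force: 45.0
```

Request:
drive_tool(
  increments=[
    [[-1, 0, 0, 0.01, 0], [-1, 0, 0, 0.02, 0], [-1, 0, 0, 0.02, 0]],
  ],
)

```text
time_s: 10.58
tcp_pos: [0.5364, 0.1215, 0.171]
eef_rot: [-180.0, 0.0, -100.2]
contact_force: [-1.0, 0.8, 5.9]
gripper_width: 0.0198
gripper_force: 45.0
```

Contact: force z rose by about 7 N with the tip near z = 0.058. I press on in small steps.

Request:
drive_tool(
  increments=[
    [[-1, 0, 0, 0.01, 0], [-1, 0, 0, 0.02, 0], [-1, 0, 0, 0.02, 0]],
  ],
)

```text
time_s: 10.95
tcp_pos: [0.5364, 0.1215, 0.1686]
eef_rot: [-180.0, 0.0, -100.2]
contact_force: [-2.1, 0.2, 5.2]
gripper_width: 0.02
gripper_force: 45.0
```

Request:
drive_tool(
  increments=[
    [[-1, 0, 0, 0.01, 0], [-1, 0, 0, 0.02, 0], [-1, 0, 0, 0.02, 0]],
  ],
)

```text
time_s: 11.32
tcp_pos: [0.5364, 0.1215, 0.1661]
eef_rot: [-180.0, 0.0, -100.2]
contact_force: [-1.6, 0.0, 5.3]
gripper_width: 0.0196
gripper_force: 45.0
```

Request:
drive_tool(
  increments=[
    [[-1, 0, 0, 0.01, 0], [-1, 0, 0, 0.02, 0], [-1, 0, 0, 0.02, 0]],
  ],
)

```text
time_s: 11.7
tcp_pos: [0.5364, 0.1215, 0.1638]
eef_rot: [-180.0, 0.0, -100.2]
contact_force: [-2.9, -0.0, 4.6]
gripper_width: 0.0197
gripper_force: 45.0
```

Request:
drive_tool(
  increments=[
    [[-1, 0, 0, 0.008, 0], [-1, 0, 0, 0.008, 0]],
  ],
)

```text
time_s: 11.95
tcp_pos: [0.5364, 0.1215, 0.1628]
eef_rot: [-180.0, 0.0, -100.2]
contact_force: [-2.8, -0.2, 5.4]
gripper_width: 0.0195
gripper_force: 45.0
```

Request:
drive_tool(
  increments=[
    [[-1, 0, 0, 0.007, 0], [-1, 0, 0, 0.007, 0]],
  ],
)

```text
time_s: 12.2
tcp_pos: [0.5365, 0.1215, 0.1623]
eef_rot: [-180.0, 0.0, -100.2]
contact_force: [-1.7, -0.1, 7.2]
gripper_width: 0.0196
gripper_force: 45.0
```

Request:
drive_tool(
  increments=[
    [[-1, 0, 0, 0.005, 0], [-1, 0, 0, 0.005, 0]],
  ],
)

```text
time_s: 12.45
tcp_pos: [0.5365, 0.1215, 0.1622]
eef_rot: [-179.9, 0.0, -100.2]
contact_force: [-4.1, -0.2, 11.4]
gripper_width: 0.0196
gripper_force: 45.0
```

The force rises with no further motion, so the tab is at its stop. I withdraw straight up and check.

Request:
drive_tool(
  increments=[
    [[-1, 0, 0, -0.03, 0], [-1, 0, 0, -0.15, 0], [-1, 0, 0, -0.4, 0], [-1, 0, 0, -0.7, 0], [-1, 0, 0, -0.95, 0]],
  ],
)

```text
time_s: 13.08
tcp_pos: [0.5365, 0.1215, 0.277]
eef_rot: [-179.9, 0.0, -100.3]
contact_force: [-0.3, 0.4, -0.4]
gripper_width: 0.0201
gripper_force: 45.0
```

Request:
drive_tool(
  increments=[
    [[-1, 0, 0, -0.2, 0], [-1, 0, 0, -0.2, 0], [-1, 0, 0, -0.2, 0]],
  ],
)

```text
time_s: 13.45
tcp_pos: [0.5359, 0.1214, 0.2982]
eef_rot: [180.0, -0.0, -100.3]
contact_force: [0.4, -0.5, -1.2]
gripper_width: 0.0199
gripper_force: 45.0
```

```bash
python3 - <<'E'
from h import *
s=r.get_state();print(s['tcp_pos'],s['eef_rot'])
a=capture('side');m=camera_model('wrist');w=capture('wrist');save('side4',a);save('w4',w)
t=np.array(s['tcp_pos'])
print('pred tip',proj(m,[t-[0,0,.113]]),proj(camera_model('side'),[t-[0,0,.113]]))
save('c4',np.hstack([cv2.resize(a[150:250,290:390],(400,400),interpolation=2),cv2.resize(w[120:320,220:420],(400,400),interpolation=2)]))
E
```

```text
[0.53588433 0.12139699 0.29824953] [ 1.79954391e+02 -6.93115608e-03 -1.00271074e+02]
pred tip [[321.00896567 235.89191608]] [[320.43595223 181.99826416]]
```

View pics/c4.png

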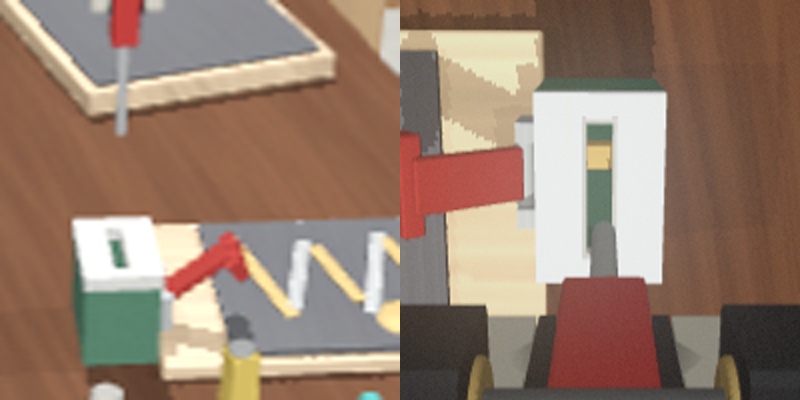

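The jaw is clearly lifted (side crop at 235,240) and the brass tab sits deeper. I return to the stand.

Request:
drive_tool(
  increments=[
    [[-1, 0.3, -0.06, 0, 0], [-1, 0.6, -0.12, 0, 0], [-1, 0.874, -0.187, 0, 0], [-1, 0.874, -0.187, 0, 0]],
  ],
)

```text
time_s: 14.05
tcp_pos: [0.5393, 0.0124, 0.2979]
eef_rot: [179.9, -0.1, -100.4]
contact_force: [-0.1, 0.3, -1.7]
gripper_width: 0.0199
gripper_force: 45.0
```

Request:
drive_tool(
  increments=[
    [[-1, 0.3, -0.06, 0, 0], [-1, 0.6, -0.12, 0, 0], [-1, 0.874, -0.187, 0, 0], [-1, 0.874, -0.187, 0, 0]],
  ],
)

```text
time_s: 14.55
tcp_pos: [0.5429, -0.0941, 0.2979]
eef_rot: [179.9, -0.0, -100.4]
contact_force: [-0.5, 0.2, -1.4]
gripper_width: 0.0196
gripper_force: 45.0
```

Request:
drive_tool(
  increments=[
    [[-1, 0.3, -0.06, 0, -0.02], [-1, 0.6, -0.12, 0, -0.0436], [-1, 0.874, -0.187, 0, -0.0436], [-1, 0.874, -0.187, 0, -0.0436], [-1, 0.874, -0.187, 0, -0.0436]],
  ],
)

```text
time_s: 15.18
tcp_pos: [0.5465, -0.1993, 0.2982]
eef_rot: [180.0, 0.0, -84.6]
contact_force: [0.4, 0.3, -1.0]
gripper_width: 0.0198
gripper_force: 45.0
```

```bash
python3 - <<'E'
from h import *
s=r.get_state();y=np.radians(s['eef_rot'][2]);print(s['tcp_pos'],s['eef_rot'],s['gripper_width'])
d=np.array([.5459,-.2003])-s['tcp_pos'][:2];tx=np.array([np.cos(y),np.sin(y)]);ty=np.array([np.sin(y),-np.cos(y)])
print('tool mm',d@tx*1e3,d@ty*1e3)
E
```

```text
[ 0.54652152 -0.19930702  0.29821907] [ 1.79953040e+02  2.41730234e-02 -8.45633621e+01] 0.019820687604066498
tool mm 0.9296283742310163 0.7128068971385568
```

Request:
drive_tool(
  increments=[
    [[-1, 0.008, 0.006, 0.2, 0], [-1, 0.008, 0.006, 0.5, 0], [-1, 0.008, 0.006, 0.74, 0], [-1, 0.008, 0.006, 0.74, 0], [-1, 0.008, 0.006, 0.74, 0]],
  ],
)

```text
time_s: 15.8
tcp_pos: [0.5468, -0.2006, 0.2113]
eef_rot: [-179.9, -0.0, -84.5]
contact_force: [0.0, -0.6, -1.0]
gripper_width: 0.0201
gripper_force: 45.0
```

Request:
drive_tool(
  increments=[
    [[-1, 0, 0, 0.05, 0], [-1, 0, 0, 0.1, 0], [-1, 0, 0, 0.15, 0], [-1, 0, 0, 0.2, 0], [-1, 0, 0, 0.2, 0]],
  ],
)

```text
time_s: 16.42
tcp_pos: [0.5455, -0.2011, 0.1853]
eef_rot: [179.9, 0.0, -84.6]
contact_force: [-0.7, 0.3, -1.7]
gripper_width: 0.0197
gripper_force: 45.0
```

Request:
drive_tool(
  increments=[
    [[-1, 0, 0, 0.12, 0], [-1, 0, 0, 0.24, 0], [-1, 0, 0, 0.36, 0], [-1, 0, 0, 0.48, 0], [-1, 0, 0, 0.48, 0]],
  ],
)

```text
time_s: 17.05
tcp_pos: [0.5449, -0.2011, 0.1267]
eef_rot: [179.8, 0.0, -84.6]
contact_force: [0.9, -1.0, -1.3]
gripper_width: 0.0198
gripper_force: 45.0
```

Request:
drive_tool(
  increments=[
    [[-1, 0, 0, 0.01, 0], [-1, 0, 0, 0.02, 0], [-1, 0, 0, 0.02, 0]],
  ],
)

```text
time_s: 17.42
tcp_pos: [0.5461, -0.2011, 0.1263]
eef_rot: [-180.0, -0.0, -84.6]
contact_force: [-0.7, 0.4, -0.8]
gripper_width: 0.0197
gripper_force: 45.0
```

Request:
drive_tool(
  increments=[
    [[-1, 0, 0, 0.01, 0], [-1, 0, 0, 0.02, 0], [-1, 0, 0, 0.02, 0]],
  ],
)

```text
time_s: 17.8
tcp_pos: [0.5458, -0.2011, 0.1234]
eef_rot: [180.0, 0.0, -84.6]
contact_force: [-0.3, -0.4, -1.1]
gripper_width: 0.0194
gripper_force: 45.0
```

Request:
drive_tool(
  increments=[
    [[-1, 0, 0, 0.01, 0], [-1, 0, 0, 0.01, 0], [-1, 0, 0, 0.01, 0]],
  ],
)

```text
time_s: 18.18
tcp_pos: [0.546, -0.2012, 0.123]
eef_rot: [-180.0, -0.0, -84.6]
contact_force: [-1.7, 1.0, 6.0]
gripper_width: 0.0198
gripper_force: 45.0
```

The shoulder is seated: 7 N at z = 0.123, the same height as at the grasp. I release and rise.

Request:
drive_tool(
  increments=[
    [[0, 0, 0, 0, 0], [0.2, 0, 0, 0, 0], [0.2, 0, 0, 0, 0], [0.2, 0, 0, 0, 0], [0.2, 0, 0, 0, 0]],
  ],
)

```text
time_s: 18.8
tcp_pos: [0.5459, -0.2012, 0.1223]
eef_rot: [180.0, -0.0, -84.6]
contact_force: [-0.0, -0.6, 0.2]
gripper_width: 0.0522
gripper_force: 0.0
```

Request:
drive_tool(
  increments=[
    [[0.2, 0, 0, -0.15, 0], [0.2, 0, 0, -0.4, 0], [0.2, 0, 0, -0.7, 0], [0.2, 0, 0, -1, 0], [0.2, 0, 0, -1, 0]],
  ],
)

```text
time_s: 19.42
tcp_pos: [0.5475, -0.2015, 0.2457]
eef_rot: [-179.7, -0.1, -84.5]
contact_force: [1.1, -0.7, -0.5]
gripper_width: 0.0527
gripper_force: 0.0
```

Request:
drive_tool(
  increments=[
    [[0.2, -0.4, 0, 0, 0], [0.2, -0.8, 0, 0, 0], [0.2, -0.8, 0, 0, 0], [0.2, -0.8, 0, 0, 0]],
  ],
)

```text
time_s: 19.92
tcp_pos: [0.5366, -0.1054, 0.2419]
eef_rot: [180.0, -0.0, -84.5]
contact_force: [0.7, -0.1, -0.3]
gripper_width: 0.0527
gripper_force: 0.0
```

```bash
python3 - <<'E'
from h import *
s=r.get_state();print(s['tcp_pos'],s['gripper_width'],s['gripper_force'],s['time_s'])
a=capture('side');m=camera_model('wrist');w=capture('wrist')
print(proj(m,[[.5459,-.2003,.159],[.5403,-.141,.159]]))
u,v=proj(m,[[.5459,-.2003,.159]])[0];u0=int(u-100);v0=max(int(v-100),0);print(u0,v0)
save('c5',np.hstack([cv2.resize(a[190:330,290:430],(400,400),interpolation=2),cv2.resize(w[v0:v0+200,u0:u0+200],(400,400),interpolation=2)]))
E
```

```text
[ 0.53661685 -0.10544787  0.2419305 ] 0.0527471857426097 0.0 19.925
[[320.61764862  78.69730432]
 [320.63088597 189.97316499]]
220 0
```

View pics/c5.png

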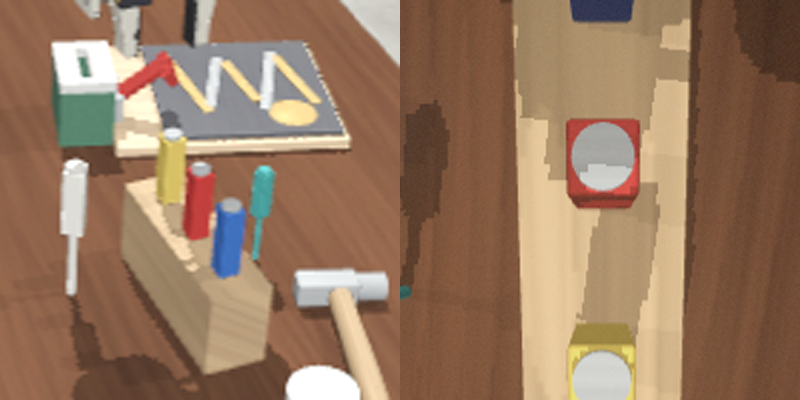

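The red punch is seated upright at the same pixels as at the start: side crop (200,168), and wrist crop (602,157) against (601,157) predicted. The jaw is lifted and the arm is clear.

```bash
python3 -c "
from plant import job
print(job.close_job())"
```

```text
the job is handed in; nothing more can be done
None
```

The hidden tab is pressed to its stop and the jaw is lifted. The red drift punch is back upright and fully seated in its hole, released with the arm clear, and the job was handed in at about 20 s; no verdict was returned.

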